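# Dry-run the hole layout under the drill stand, then hold the rail clear, level

### The job

Dry-run the holes on the beech coat-hook rail before I switch the drill on: with the black hand grip, slide the carriage so that the bit points at the middle of the red mark, pause there about a second, do the same at the blue mark, then draw the saddle out to the right, fully against its stop, so the rail is clear of the drill. Then let go of the grip, take the rail itself, lift it straight up out of its nest without tipping it, and finish while holding it level and still, straight above the nest and about 10 cm clear of the backing strip, so that I can change the strip underneath. Nothing may touch the bit, and leave the other things on the bench where they are.

Things in the scene. Friction and masses are not known exactly. Their poses are not given: they have to be found in the camera images.
- rail: The work: a beech board 50 (its x) x 180 (its y) x 20 mm high, about 0.14 kg, lying loose in the carriage's nest; origin at the centre of its underside, z up. Over its middle 140 mm both long sides are free, and fingertips can reach up to 8 mm past its lower edge (the carriage plate lies 10 mm below). Take it at the middle, fingers closing along its x (50 mm).
- red_mark (a point): Centre of the red dot (16 mm, with a black cross) on top of the rail, towards its +y (left) end: at x -9, y +46, z +20 mm in the rail's frame.
- blue_mark (a point): Centre of the blue dot (16 mm, with a black cross) on top of the rail, towards its -y (right) end: at x +9, y -46, z +20 mm in the rail's frame.
- bit: The drill's collet and bit, fixed, pointing down, 35 mm high; origin at the bit's tip, 100 mm above the bench, 6 mm above the rail's top. The rotary tool above it is a cylinder of 25 mm radius (clamp ring 33) from 135 to 345 mm above the bench; the stand's column is 165 mm behind it (stand +x) and 396 mm high, with a head and overarm 220 to 310 mm above the bench.
- bit_tip (a point): The tip of the bit: the fixed pointer.
- push_grip (a point): Centre of the top, 112 mm above the bench, of the black hand grip that moves the carriage both ways: an upright post 26 mm thick, 48 mm high, 125 mm in front (bed -x) of the nest's centre. Pinch it from above, fingers closing along bed y, so that the gripper's long side stays off the drill. Slides: light friction (1.2 N each, some damping), stay where left; the carriage cannot turn.
- nest (a point): Centre of the top of the backing strip (30 mm wide, 10 mm high) on the carriage, 74 mm above the bench, where the rail's underside rests; moves with the carriage, axes as the bed's. At both ends blue cheeks enclose the rail's last 17 mm with 2 mm play all round and rise 14 mm up its sides: lift the rail at least 20 mm straight up before any sideways motion.
- bed: Plywood base (240 x 550 x 18 mm) of the sliding table, fixed to the bench at a slightly different place and angle to the drill each time; origin on the bench. x: along the carriage's short slide, away from the robot; y: along the saddle's long slide, to the left; z up. It reaches from -150 to +90 mm in x and from -330 to +220 mm in y.
- saddle (a joint): Position of the lower slide (saddle, along bed y) in m: 0 at the right-hand stop, where it starts and the nest's centre is 200 mm right (-y) of the bed's origin; it grows to the left, up to 0.30.
- carriage (a joint): Position of the upper slide (carriage on saddle, along bed x) in m: 0 in mid-travel, where it starts, growing away from the robot; -0.036 to 0.036.
- drill: Bystander: yellow and black cordless drill standing on its battery, about 120 x 75 mm, 220 mm high; origin at its underside.
- hammer: Bystander: hammer lying flat, about 260 mm long.
- screwdriver: Bystander: red-handled screwdriver lying flat, about 200 mm long.
- glue: Bystander: yellow glue bottle with orange cap, 52 mm across, 150 mm high; origin at its underside.
- screw_jar: Bystander: amber screw jar with steel lid, 68 mm across, 85 mm high; origin at its underside.
- tape: Bystander: yellow tape measure, 75 x 40 mm, 70 mm high; origin at its underside.
- offcut: Bystander: dark hardwood offcut, 100 x 45 x 45 mm; origin at its underside.
There are look-alikes about, which are no part of the job. Leave any green or grey look-alike of the rail alone.

How it is judged (in metres and radians):
On the way, in this order (a step that is already met when the one before it is completed fails the run):
1. the red mark stands under the tip of the bit, the rail in its nest and not touched by the fingers (horizontal distance between red_mark and bit_tip below 0.004 m and z of rail in the frame of nest below 0.006 m and horizontal distance between rail and nest below 0.006 m and contact force between rail and the fingers below 0.5 N), for 0.5 s.
2. the blue mark stands under the tip of the bit, the rail in its nest and not touched by the fingers (horizontal distance between blue_mark and bit_tip below 0.004 m and z of rail in the frame of nest below 0.006 m and horizontal distance between rail and nest below 0.006 m and contact force between rail and the fingers below 0.5 N), for 0.5 s.
3. the saddle is drawn out against its right-hand stop, the rail still in its nest (value of joint saddle below 0.012 m and z of rail in the frame of nest below 0.006 m and horizontal distance between rail and nest below 0.006 m), for 0.2 s.
At the end, for the whole second after the job is handed in: Only the fingers carry the rail: underside 60 to 150 mm above the backing strip, middle within 30 mm of straight above the nest centre, length within 0.12 rad of the nest's, level within 0.06 rad, still (under 15 mm/s, 0.1 rad/s); saddle within 12 mm of its right-hand stop (z of rail in the frame of nest between 0.06 and 0.15 m and horizontal distance between rail and nest below 0.03 m and angle between the y axis of rail and the y axis of nest, either way round below 0.12 rad and angle between rail's own z axis and vertical below 0.06 rad and linear speed of rail below 0.015 m/s and angular speed of rail below 0.1 rad/s and contact force between rail and the fingers above 1 N and contact force between rail and bed below 0.05 N and value of joint saddle below 0.012 m); the arm keeps its last pose, push and grip.
It fails at once if something touches the bit (contact force between bit and anything else above 0.5 N).
It fails at once if the rail is tipped more than 0.15 rad (angle between rail's own z axis and vertical above 0.15 rad).
It fails at once if a bystander is moved more than 30 mm (distance of any of drill, hammer, screwdriver, glue, screw_jar, tape, offcut from where it was at the start of the episode above 0.03 m).
It also fails if it takes over 64 s, if anything falls off the work surface, if the arm or the gripper's body presses on something with over 40 N, if the wrist force passes 120 N, or if a joint passes its speed limit or range.

### The arm

A 6-joint arm with a two-finger parallel gripper is mounted at the origin on the work surface. World frame = base frame: x ahead of the robot, y to its left, z up, the work surface at z = 0. Lengths are in m, angles in degrees, forces in N, time in s.
With the tool pointing down it reaches from about 0.35 to 0.975 m from the base axis. Payload 4.9 kg.
Tool frame: the origin (TCP) lies on the centre line of the jaws, within the pads' length; the fingertips stand bot.tips_ahead ahead of it and the grasp point (between the pads) lies 8 mm behind it (bot.tips_ahead is the distance from the TCP to the fingertips, in m); z points along the fingers, y is the line along which they close (so a half turn about z gives the same grasp; the last joint's range is limited). The gripper opens to 85 mm and grips with 20 to 120 N. Pads are 22 mm wide; open, the fingers measure 114 mm over their backs; the gripper's body (76 mm by 85 mm) begins 54 mm behind the grasp point. The pads swing forward as they close: fully open they stand 13 mm farther back than shut.
Start: joints at [68.87, 3.019, 92.412, -0, 84.569, -6.818], TCP at [0.154, 0.606, 0.242] pointing down, gripper open.
Joint ranges: [-172.51, 172.51], [-57.92, 126.97], [3.15, 148.05], [-58.71, 238.71], [5.1, 150.11], [-179.66, 179.66]. Speed limits (degrees/s): [147.25, 147.25, 180, 180, 180, 180].

### API

Orientations are given as a 3x3 rotation matrix whose columns are the frame's x, y, z axes.
In Python, from cell import bot gives the robot as it stands.
- The arm moves only by the tool play_rows, never from a script. Its argument "plan" is text: rows parted by semicolons, each of 7 numbers parted by spaces: the shift along the tool's x, y, z in units of 250 mm (1.0 is 250 mm), then the turn, a rotation vector about the tool's x, y, z in units of 90 degrees (1.0 is 90 degrees), then the opening, from 0 (shut) to 1 (fully open). In form: x y z ax ay az gripper; .... A call has 1 to 5 rows; each row is the pose to reach, as a shift and turn from the pose commanded when the call began, along the tool's axes at that moment; what a row does not reach only later rows make up. A row lasts 1/8 s, in which the tool goes at most 62.5 mm and 10.7 degrees, less where a joint would pass 70% of its speed; a pose out of reach is approached as far as the arm can. A call with a number of a shift or a turn outside -1 to 1 is refused whole. A call with a gripper value outside its range is refused whole. The fingers move at their own pace and stop on an object; "force" is the grip in N (left out, the last holds). Time passes only in rows, so rows that repeat a pose let the fingers close. It gives the time, the measured TCP pose, the force, the opening and the grip force at its end, in the units of the state.
- bot.sense(): the state, without advancing time (a new reading comes with each control period).
- bot.capture(name): name is "scene" or "top"; returns a dict with "pixels" (400x640x3 uint8, red, green, blue), "K" (3x3 intrinsics, pixels), "R" (3x3) and "t" (3): a world point X has camera coordinates R X + t. Camera axes: x right, y down, z forward; pixel columns grow to the right and rows downward; lengths in m; the calibration is good to about 2 mm. A picture is of the moment at which its call begins. There is no depth.
- bot.close_job(): hands the job in; it is judged then, once.
The state is a dict: "clock": time; "joint_positions": joint angles; "qvel": joint speeds; "joint_torque": joint torques, N m; "ee_pos": TCP position; "ee_rot": TCP orientation; "wrist_force": force on the tool from outside, world axes, zero at the start; "wrist_torque": the same for the moment, N m; "grip_width": opening from 0.0 (shut) to 1.0 (fully open); "grasp_force": force on a finger pad.
Only numpy, scipy, OpenCV 4.12 (cv2) and the standard library are available. Lean on these libraries where they do the work, as an engineer would, in place of code of your own. Each camera call takes 0.05 s, during which the arm holds its last target. There are 200 camera calls.

## Working session

There is one attempt and no reset: what is moved stays moved. The work goes in short steps, Python scripts to look and compute and a tool call to move; the robot and the scene stay as the last step left them, time stands still between calls to the robot, and variables do not carry over. Pictures are saved under pics/ and viewed, at most 10 in all, crops included, and the job is handed in when it is done.

Besides the shell and the picture viewer there is one more tool, called after "Call:" as name(argument=value, ...), one argument or row to a line, values as JSON. play_rows: Moves the arm, as the interface text tells. Its arguments: {"type":"object","properties":{"plan":{"type":"string"},"force":{"type":"number"}},"required":["plan"]}

```bash
mkdir -p pics; ls
python3 - <<'E'
from cell import bot
import cv2
for n in("scene","top"):
    c=bot.capture(n);cv2.imwrite(f"pics/{n}0.png",c["pixels"][:,:,::-1]);print(n,c["K"].tolist(),c["R"].tolist(),c["t"].tolist())
s=bot.sense();print(bot.tips_ahead,s)
E
```

```text
pics
scene [[362.10883627984134, 0.0, 319.63020377647285], [0.0, 362.10883627984134, 197.24589099853858], [0.0, 0.0, 1.0]] [[0.7494982474148618, 0.6619171308891817, 0.010866874319880789], [0.5297167221803625, -0.5897988670588233, -0.6095387523846383], [-0.39705487198187484, 0.46260459168880114, -0.7926817901175065]] [-0.39769131978210126, -0.23504576091426635, 1.5443730622139962]
top [[370.32009630750133, 0.0, 320.1900659139096], [0.0, 370.32009630750133, 201.56035653016542], [0.0, 0.0, 1.0]] [[-0.014162682318063433, -0.9998689378791257, 0.00784381884203799], [-0.9962364431491608, 0.013439483118604614, -0.08562902332161389], [0.08551238372929604, -0.009027034838408374, -0.9962962134179573]] [-0.02485185652133589, 0.5530765171590928, 1.2458535545430214]
0.011 {'clock': 0.1, 'joint_positions': array([ 6.88697830e+01,  3.05473094e+00,  9.24831283e+01, -5.22834633e-04,
        8.45702020e+01, -6.81682821e+00]), 'qvel': array([ 0.04653996, -0.03084996, -0.10274062, -0.06987178,  0.03887632,
        0.03740825]), 'joint_torque': array([ 1.57146414e-04, -3.94903386e+01, -3.71362674e+01, -1.70073631e-04,
        3.89346256e-03,  6.90460382e-06]), 'ee_pos': array([0.15430667, 0.60509288, 0.24118381]), 'ee_rot': array([[-9.68958130e-01,  2.47223970e-01, -6.71416887e-04],
       [ 2.47224789e-01,  9.68956551e-01, -1.76248878e-03],
       [ 2.14844318e-04, -1.87376873e-03, -9.99998221e-01]]), 'wrist_force': array([-0.86120389, -0.38393741,  0.45160569]), 'wrist_torque': array([-0.01324898, -0.0386824 , -0.00915701]), 'grasp_force': 0.0, 'grip_width': 1.0016483319974663}
```

View pics/scene0.png

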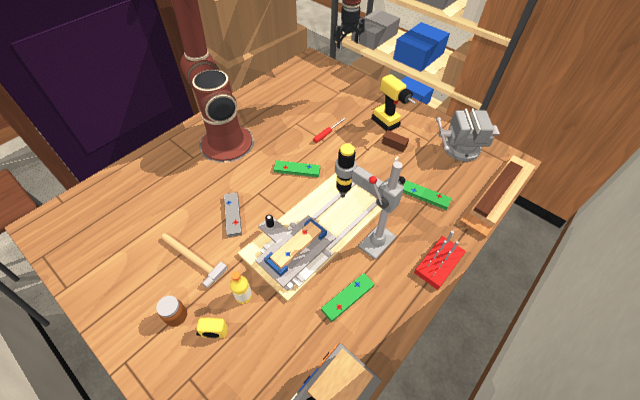

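View pics/top0.png

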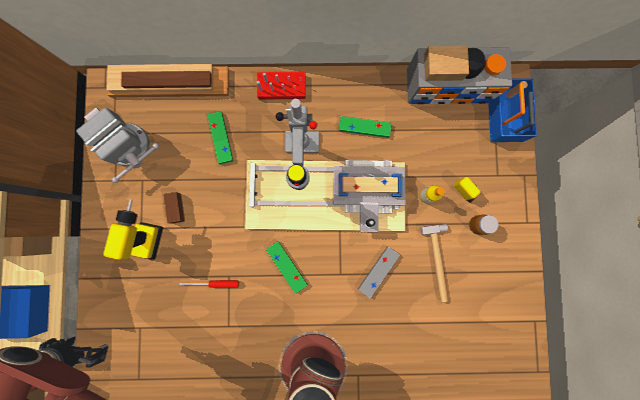

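The scene view shows the beech rail in its blue-cheeked nest at (297,243), the black grip at (269,220) and the rotary tool at (346,170). The top view shows the red mark at (356,187), the blue mark at (384,182), the grip at (371,223) and the tool at (297,175). The green and grey boards at (365,127), (220,138), (287,267) and (380,273) in the top view are look-alikes. The one meant is the beech board in the nest. I'll confirm that in one enlarged crop.

```bash
cat > h.py <<'E'
import numpy as np,cv2
from cell import bot
def ray(c,uv):
    d=c["R"].T@np.linalg.solve(c["K"],[uv[0],uv[1],1.]);o=-c["R"].T@c["t"];return o,d
def onz(c,uv,z):
    o,d=ray(c,uv);return o+d*(z-o[2])/d[2]
def proj(c,X):
    p=c["K"]@(c["R"]@np.asarray(X)+c["t"]);return p[:2]/p[2]
def blobs(c,kind,roi,amin=4):
    x0,y0,x1,y1=roi
    h=cv2.cvtColor(c["pixels"],cv2.COLOR_RGB2HSV)[y0:y1,x0:x1].astype(int);H,S,V=h[...,0],h[...,1],h[...,2]
    m={"red":((H<8)|(H>172))&(S>130)&(V>90),"blue":(H>100)&(H<130)&(S>130)&(V>90),"black":(V<60)}[kind]
    n,l,s,ce=cv2.connectedComponentsWithStats(m.astype(np.uint8))
    return [(int(s[i,4]),s[i,:4].tolist(),(ce[i]+[x0,y0]).round(2).tolist()) for i in range(1,n) if s[i,4]>=amin]
E
python3 - <<'E'
from h import *
a=bot.capture("scene");b=bot.capture("top")
A=cv2.resize(a["pixels"][135:285,240:415],None,fx=4,fy=4,interpolation=cv2.INTER_CUBIC)[:,:700]
cv2.imwrite("pics/c1.png",A[:,:,::-1])
B=cv2.resize(b["pixels"][145:245,235:415],None,fx=4.4,fy=4.4,interpolation=cv2.INTER_CUBIC)
cv2.imwrite("pics/c2.png",B[:,:,::-1])
for k in("red","blue","black"):
    print(k,"scene",blobs(a,k,(240,190,330,285)));print(k,"top",blobs(b,k,(330,150,410,240)))
E
```

```text
red scene [(16, [62, 40, 5, 4], [304.06, 231.69])]
red top [(17, [24, 34, 5, 5], [355.94, 186.35])]
blue scene [(10, [65, 30, 5, 5], [307.0, 221.7]), (60, [72, 31, 15, 18], [320.62, 230.8]), (133, [24, 63, 23, 23], [275.11, 265.47]), (10, [46, 62, 4, 4], [287.5, 253.5])]
blue top [(68, [9, 23, 9, 19], [341.18, 180.38]), (106, [62, 24, 10, 23], [397.99, 184.59]), (12, [53, 30, 3, 4], [384.0, 181.5]), (24, [9, 43, 9, 3], [343.04, 194.04])]
black scene [(60, [26, 26, 8, 11], [269.53, 221.87])]
black top [(35, [36, 69, 9, 8], [369.31, 222.49])]
```

View pics/c1.png

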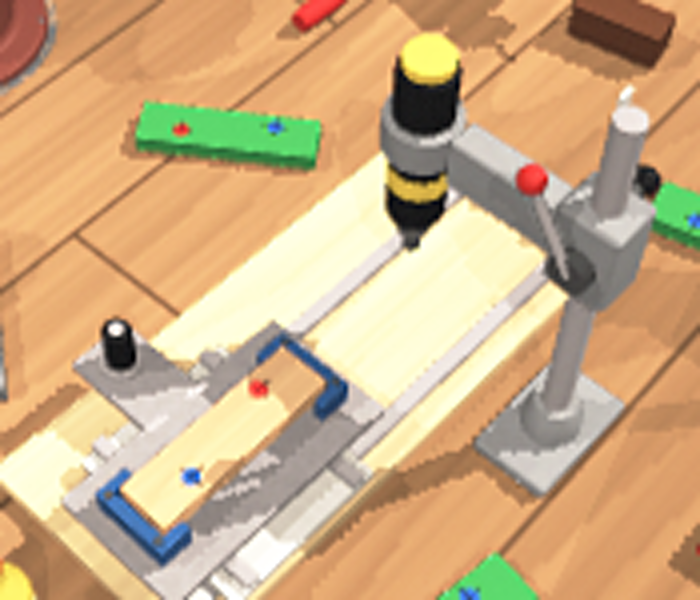

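View pics/c2.png

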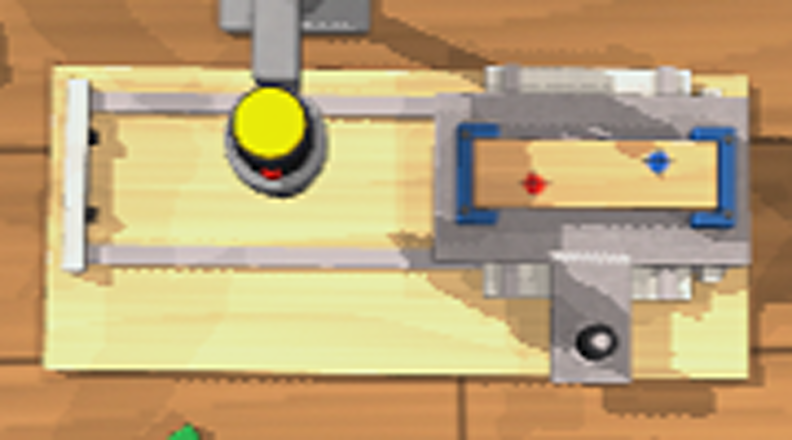

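The crop confirms the beech rail in the nest as the work, with red at (304,232) and blue at (287.5,253.5) in the scene view. The bit sits under the tool near (343,196). Next I work out the geometry.

```bash
cat >> h.py <<'E'
def cent(c,kind,roi):
    x0,y0,x1,y1=roi;p=c["pixels"][y0:y1,x0:x1].astype(float);R,G,B=p[...,0],p[...,1],p[...,2]
    w={"red":np.minimum(R-G,R-B)-40,"blue":np.minimum(B-R,B-G)-20,"yellow":np.minimum(R,G)-B-110}[kind].clip(0)
    w=np.minimum(w,60); Y,X=np.mgrid[y0:y1,x0:x1];return np.array([(w*X).sum(),(w*Y).sum()])/w.sum()
E
python3 - <<'E'
from h import *
a=bot.capture("scene");b=bot.capture("top")
np.set_printoptions(precision=4,suppress=True)
ua={"red":cent(a,"red",(297,226,311,238)),"blue":cent(a,"blue",(282,249,293,258)),"cap":cent(a,"yellow",(335,140,360,158))}
ub={"red":cent(b,"red",(350,181,362,192)),"blue":cent(b,"blue",(379,176,390,187)),"cap":cent(b,"yellow",(283,160,310,185))}
for k,z in(("red",.094),("blue",.094),("cap",.345)):
    print(k,ua[k],onz(a,ua[k],z),ub[k],onz(b,ub[k],z))
    # triangulate
    oa,da=ray(a,ua[k]);ob,db=ray(b,ub[k]);da/=np.linalg.norm(da);db/=np.linalg.norm(db)
    s=np.linalg.lstsq(np.c_[da,-db],ob-oa,rcond=None)[0];print("  tri",(oa+da*s[0]+ob+db*s[1])/2,"gap",np.linalg.norm(oa+da*s[0]-ob-db*s[1]))
print("grip",onz(a,(269.2,217.5),.112),onz(b,(370.7,222.5),.112))
for cap in (onz(a,ua["cap"],.345),onz(b,ub["cap"],.345)):
    print("tip px",[proj(a,[cap[0],cap[1],z]) for z in(.1,.135)])
A=cv2.resize(a["pixels"][140:205,325:365],None,fx=9,fy=9,interpolation=cv2.INTER_NEAREST)
B=cv2.resize(b["pixels"][155:195,275:320],None,fx=9,fy=9,interpolation=cv2.INTER_NEAREST)
B=cv2.copyMakeBorder(B,0,A.shape[0]-B.shape[0],0,0,0)
cv2.imwrite("pics/c3.png",np.hstack([A,B])[:,:,::-1])
E
```

```text
red [304.9305 230.8444] [ 0.5944 -0.1453  0.094 ] [355.0397 186.2518] [ 0.5951 -0.1459  0.094 ]
  tri [ 0.5949 -0.1458  0.0951] gap 6.461783079053819e-05
blue [287.3748 253.5868] [ 0.6103 -0.2419  0.094 ] [384.1346 181.504 ] [ 0.6094 -0.2411  0.094 ]
  tri [ 0.6096 -0.2414  0.0925] gap 1.720598194885017e-05
cap [346.9106 148.8151] [0.607  0.0264 0.345 ] [295.8387 172.3913] [0.6013 0.032  0.345 ]
  tri [0.6026 0.0325 0.3376] gap 0.0002318076992809123
grip [ 0.4814 -0.1933  0.112 ] [ 0.4762 -0.1912  0.112 ]
tip px [array([341.8454, 200.1628]), array([342.4693, 193.8378])]
tip px [array([341.5924, 198.307 ]), array([342.2081, 191.9648])]
```

View pics/c3.png

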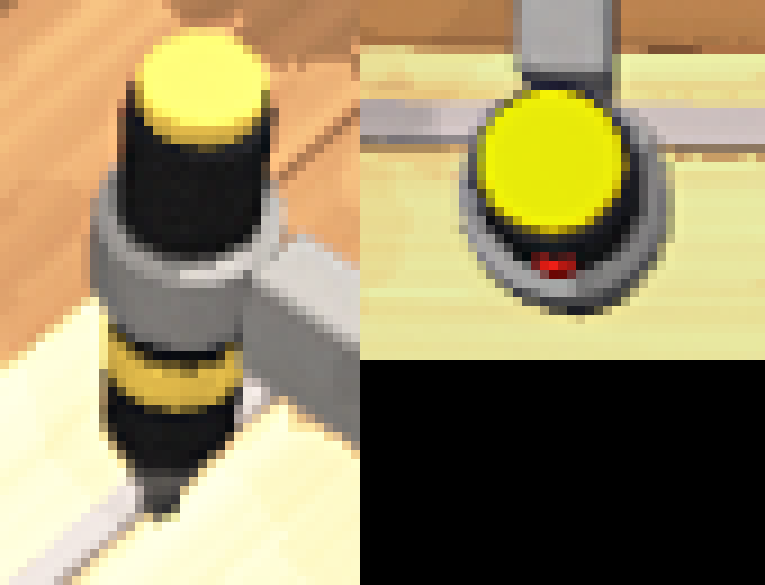

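The last crop shows the tool's cap at top-view pixel (296,172) and the collet and bit ending near scene pixel (342,197). The bit comes out at about (0.602, 0.031) and the grip at about (0.477, -0.191), with bed yaw about -1.5°. I'm moving now.

Call:
play_rows(
  plan="-0.22 -0.18 0 0 0 -0.07 1;-0.44 -0.36 0 0 0 -0.142 1;-0.66 -0.54 0 0 0 -0.142 1;-0.84 -0.72 0 0 0 -0.142 1;-0.9 -0.8 0 0 0 -0.142 1",
  force=40,
)

```text
clock: 0.92
ee_pos: [0.324, 0.3543, 0.2424]
ee_rot: [[-1.0, 0.027, 0.001], [0.027, 1.0, 0.0], [-0.001, 0.0, -1.0]]
wrist_force: [1.0, 0.1, 0.2]
grip_width: 0.998
grasp_force: 0.0
```

Call:
play_rows(
  plan="-0.11 -0.2 0 0 0 0 1;-0.21 -0.42 0 0 0 0 1;-0.3 -0.65 0 0 0 0 1;-0.38 -0.87 0 0 0 0 1;-0.43 -1 0 0 0 0 1",
)

```text
clock: 1.55
ee_pos: [0.4243, 0.101, 0.2425]
ee_rot: [[-1.0, 0.029, 0.001], [0.029, 1.0, -0.0], [-0.001, -0.0, -1.0]]
wrist_force: [1.1, 0.7, 0.2]
grip_width: 1.0
grasp_force: 0.0
```

Call:
play_rows(
  plan="-0.06 -0.2 0.04 0 0 0 1;-0.1 -0.44 0.1 0 0 0 1;-0.15 -0.68 0.2 0 0 0 1;-0.2 -0.9 0.25 0 0 0 1;-0.24 -0.99 0.3 0 0 0 1",
)

```text
clock: 2.17
ee_pos: [0.4771, -0.1485, 0.1668]
ee_rot: [[-1.0, 0.03, -0.0], [0.03, 1.0, -0.0], [0.0, -0.0, -1.0]]
wrist_force: [0.2, 0.8, 0.2]
grip_width: 0.995
grasp_force: 0.0
```

Call:
play_rows(
  plan="0 -0.1 0 0 0 0 1;0 -0.16 0 0 0 0 1;0 -0.16 0 0 0 0 1",
)

```text
clock: 2.55
ee_pos: [0.4762, -0.1861, 0.1676]
ee_rot: [[-1.0, 0.028, 0.0], [0.028, 1.0, 0.0], [-0.0, 0.0, -1.0]]
wrist_force: [-0.0, 0.7, 0.5]
grip_width: 1.005
grasp_force: 0.0
```

Run:
```python
from h import *
a=bot.capture("scene");b=bot.capture("top");s=bot.sense();print(s["ee_pos"],s["ee_rot"][:,1])
A=cv2.resize(a["pixels"][170:270,230:330],None,fx=4,fy=4,interpolation=cv2.INTER_CUBIC)
B=cv2.resize(b["pixels"][160:260,325:425],None,fx=4,fy=4,interpolation=cv2.INTER_CUBIC)
cv2.imwrite("pics/c4.png",np.hstack([A,B])[:,:,::-1])
# cap, refined scene centre
print(onz(a,(347.05,148.2),.345), onz(a,(342.3,196.7),.1), onz(a,(342,198.3),.1))
# bed yaw from bed front/back edges in top (crop c2 readings)
for e in(((50,66),(748,76)),((45,372),(748,380)),((95,101),(440,105)),((95,252),(430,262))):
    P=[onz(b,(u/4.4+235-.4,v/4.4+145-.4),.018) for u,v in e];d=P[0]-P[1];print(np.degrees(np.arctan2(-d[0],d[1])))
```

```text
[ 0.47622787 -0.18508918  0.1675435 ] [2.64170382e-02 9.99650981e-01 2.36695806e-04]
[0.60575011 0.02864424 0.345     ] [0.59871257 0.03904038 0.1       ] [0.6023349  0.03298422 0.1       ]
-1.5541203002029491
-1.4575118667627012
-1.403798103482652
-2.4908120960190447
```

View pics/c4.png

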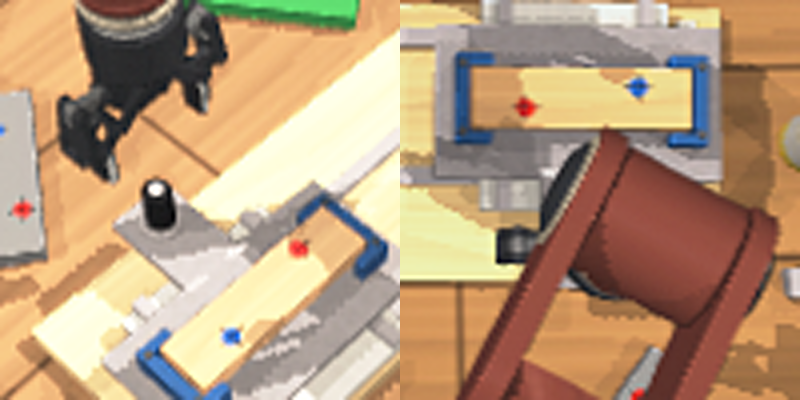

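The picture shows the open gripper above and behind the grip (white grip top at about (268,218) in the scene view), roughly centred on it. I'm descending and pinching it.

Call:
play_rows(
  plan="0 -0.024 0.1 0 0 0 1;0 -0.024 0.22 0 0 0 1;0 -0.024 0.31 0 0 0 1;0 -0.024 0.31 0 0 0 1",
)

```text
clock: 3.15
ee_pos: [0.4746, -0.1899, 0.0879]
ee_rot: [[-1.0, 0.026, -0.004], [0.025, 1.0, 0.002], [0.004, 0.002, -1.0]]
wrist_force: [0.7, -0.0, 1.0]
grip_width: 0.999
grasp_force: 0.0
```

Call:
play_rows(
  plan="0 0 0 0 0 0 0;0 0 0 0 0 0 0;0 0 0 0 0 0 0;0 0 0 0 0 0 0;0 0 0 0 0 0 0",
  force=40,
)

```text
clock: 3.78
ee_pos: [0.4766, -0.192, 0.0909]
ee_rot: [[-1.0, 0.027, 0.001], [0.027, 1.0, -0.001], [-0.001, -0.001, -1.0]]
wrist_force: [-1.6, 0.9, 4.9]
grip_width: 0.29
grasp_force: 39.5
```

Call:
play_rows(
  plan="0 0.04 0 0 0 0 0;0 0.12 0 0 0 0 0;0 0.22 0 0 0 0 0;-0.01 0.32 0 0 0 0 0;-0.01 0.42 0 0 0 0 0",
)

```text
clock: 4.4
ee_pos: [0.4823, -0.0863, 0.091]
ee_rot: [[-1.0, 0.027, 0.003], [0.027, 1.0, -0.002], [-0.003, -0.002, -1.0]]
wrist_force: [1.3, -3.2, 4.3]
grip_width: 0.294
grasp_force: 40.1
```

Call:
play_rows(
  plan="0 0.1 0 0 0 0 0;0 0.18 0 0 0 0 0;0 0.24 0 0 0 0 0;0 0.27 0 0 0 0 0;0 0.27 0 0 0 0 0",
)

```text
clock: 5.03
ee_pos: [0.4841, -0.0181, 0.0909]
ee_rot: [[-1.0, 0.026, 0.003], [0.026, 1.0, 0.001], [-0.003, 0.001, -1.0]]
wrist_force: [1.7, 1.0, 5.8]
grip_width: 0.291
grasp_force: 40.2
```

```bash
cat > look.py <<'E'
from h import *
import sys
np.set_printoptions(precision=4,suppress=True)
a=bot.capture("scene");b=bot.capture("top");s=bot.sense();print(s["clock"],s["ee_pos"],s["wrist_force"],s["grasp_force"])
for k in("red","blue"):
    print(k,[x for x in blobs(a,k,(300,150,400,260),3)],"\n  top",[x for x in blobs(b,k,(250,150,350,205),3)])
A=cv2.resize(a["pixels"][170:240,300:370],None,fx=8,fy=8,interpolation=cv2.INTER_CUBIC)
cv2.imwrite("pics/"+sys.argv[1],A[:,:,::-1])
E
python3 look.py d1.png
```

```text
5.125 [ 0.4841 -0.0184  0.091 ] [0.7569 0.9928 5.5382] 40.170695185661316
red [(143, [0, 0, 17, 10], [307.75, 154.49]), (49, [69, 26, 8, 8], [372.43, 179.47]), (10, [39, 50, 4, 3], [340.5, 200.8])] 
  top [(9, [44, 33, 5, 3], [296.22, 184.22]), (35, [46, 48, 7, 7], [298.8, 201.49]), (40, [53, 51, 19, 4], [310.3, 203.25])]
blue [(11, [48, 41, 10, 8], [352.09, 194.55]), (33, [54, 50, 7, 8], [357.18, 203.33]), (9, [25, 69, 4, 3], [326.44, 219.89]), (129, [5, 70, 22, 20], [314.91, 230.91])] 
  top [(17, [90, 22, 8, 3], [342.71, 173.18]), (39, [95, 26, 3, 15], [346.15, 182.31]), (13, [79, 28, 4, 4], [330.62, 179.62]), (16, [36, 32, 3, 8], [286.62, 185.88]), (25, [36, 41, 9, 3], [290.28, 192.08]), (24, [89, 42, 9, 3], [342.88, 193.12])]
```

View pics/d1.png

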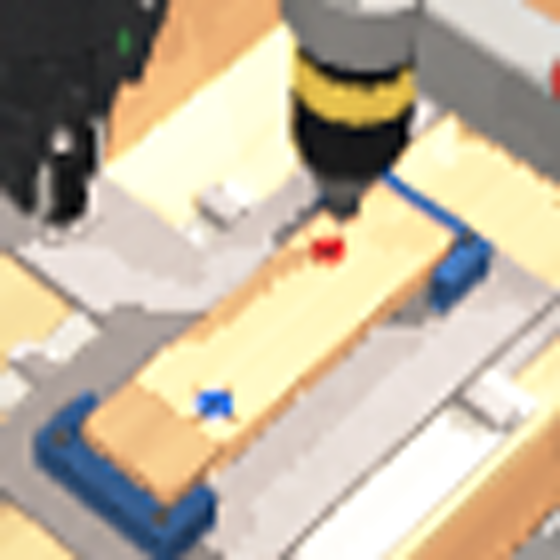

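The crop shows red at (340.6,200.9) and the dark collet ending at about (342.5,196.8), so red is a little short of the bit. I'm checking the raw pixels to find the true tip.

Run:
```python
from h import *
np.set_printoptions(linewidth=150,precision=4,suppress=True)
a=bot.capture("scene");i=cv2.imread("pics/scene0.png")
print(cv2.cvtColor(i,6)[190:204,336:349]);print(cv2.cvtColor(a["pixels"],7)[190:204,336:349])
E=a["pixels"]
# axis: midpoint of dark collar/barrel edges per row
for r in range(150,198,3):
    g=cv2.cvtColor(i,6)[r];d=np.where(g[330:360]<60)[0]
    if len(d):print(r,330+d.min(),330+d.max(),330+(d.min()+d.max())/2,end=" | ")
p=cent(a,"red",(335,195,347,206));print(p,onz(a,p,.094))
for t in((.6013,.032),(.602,.033),(.6,.037),(.599,.039)):print(t,proj(a,[*t,.1]),proj(a,[*t,.135]),proj(a,[*t,.25]),proj(a,[*t,.345]))
```

```text
[[250 243 126  35  21  23  27  25  22  21  18  14  77]
 [248 250 235  91  33  27  28  26  20  23  23  84 208]
 [248 250 251 149  69  51  53  55  44  48  68 214 251]
 [248 250 248 197 116  85  85  88  82  92 191 250 252]
 [249 242 230 237 171  90  78  80  72 191 250 252 252]
 [242 227 228 233 159  74  64  64  53 250 252 252 252]
 [227 226 227 227 143  82  57  47 101 252 252 252 251]
 [234 229 221 188 180 193 116 176 229 252 252 251 250]
 [236 232 177 172 240 251 236 252 252 252 251 250 249]
 [228 193 190 237 250 252 252 252 252 251 250 249 248]
 [181 204 247 249 251 252 252 252 251 250 248 248 249]
 [222 248 248 251 252 252 251 251 250 249 248 248 249]
 [248 251 252 252 251 251 251 250 249 248 249 249 249]
 [251 251 252 251 251 251 250 249 248 249 249 248 247]]
[[250 181  77  32  25  25  26  24  23  25  23  23  29]
 [228 212 155  68  42  29  28  27  22  27  31  37  70]
 [195 190 197 115  75  56  58  56  50  51  73 128 109]
 [190 189 194 152  93  87  90  92  88  92 161 218 156]
 [193 194 195 153  80  81  86  85  79 159 232 232 223]
 [202 194 182  95  58  63  71  69  61 232 239 239 238]
[... 423 characters left out ...]
 242 242 242 241]]
150 339 339 339.0 | 153 339 354 346.5 | 156 339 354 346.5 | 159 338 353 345.5 | 162 338 353 345.5 | 165 339 352 345.5 | 168 345 348 346.5 | 180 345 346 345.5 | 183 337 337 337.0 | 186 337 350 343.5 | 189 338 349 343.5 | 192 341 345 343.0 | 195 344 344 344.0 | [339.9235 200.76  ] [0.6011 0.0238 0.094 ]
(0.6013, 0.032) [341.5844 198.3095] [342.1999 191.9673] [344.4364 168.921 ] [346.5777 146.8556]
(0.602, 0.033) [341.9273 198.2454] [342.5505 191.9028] [344.8151 168.855 ] [346.9833 146.7888]
(0.6, 0.037) [342.2143 197.2482] [342.8427 190.8966] [345.1256 167.8214] [347.3106 145.7367]
(0.599, 0.039) [342.3573 196.7511] [342.9883 190.3951] [345.2803 167.3065] [347.4737 145.2126]
```

```bash
sed -i 's/np.minimum(R-G,R-B)-40/np.minimum(R-G,R-B)-105/; s/np.minimum(B-R,B-G)-20/B-R-15/' h.py
python3 - <<'E'
from h import *
np.set_printoptions(precision=4,suppress=True)
a=bot.capture("scene");b=bot.capture("top")
a0={**a,"pixels":cv2.imread("pics/scene0.png")[:,:,::-1]};b0={**b,"pixels":cv2.imread("pics/top0.png")[:,:,::-1]}
def m(c,k,roi):
    p=cent(c,k,roi);x=onz(c,p,.094);print(k,p,x[:2]);return x
print("scene");r0=m(a0,"red",(298,226,311,238));l0=m(a0,"blue",(282,249,293,259));r1=m(a,"red",(335,197,347,206));l1=m(a,"blue",(321,215,332,225))
print(r0-l0,r1-l1,"shift",r1-r0,l1-l0)
print("top");R0=m(b0,"red",(350,181,362,192));L0=m(b0,"blue",(379,176,389,187));L1=m(b,"blue",(326,175,336,185));print(R0-L0,"shift",L1-L0)
for q in((342.1,197.9),(342,198.3),(342,197.6)):print("tip",onz(a,q,.1))
E
```

```text
scene
red [304.0515 231.7658] [ 0.5947 -0.1498]
blue [287.3333 253.6354] [ 0.6103 -0.2421]
red [340.4271 200.7458] [0.6024 0.025 ]
blue [326.4102 219.9973] [ 0.6185 -0.0673]
[-0.0156  0.0923 -0.    ] [-0.0161  0.0923  0.    ] shift [0.0077 0.1748 0.    ] [ 0.0082  0.1748 -0.    ]
top
red [356.3609 186.6715] [ 0.5937 -0.1502]
blue [384.0984 181.4714] [ 0.6095 -0.241 ]
blue [330.6807 179.6649] [ 0.6177 -0.067 ]
[-0.0159  0.0908  0.    ] shift [0.0082 0.174  0.    ]
tip [0.6015 0.0346 0.1   ]
tip [0.6023 0.033  0.1   ]
tip [0.6004 0.0353 0.1   ]
```

Call:
play_rows(
  plan="0 0.015 0 0 0 0 0;0.003 0.03 0 0 0 0 0;0.003 0.035 0 0 0 0 0;0.003 0.035 0 0 0 0 0",
)

```text
clock: 5.78
ee_pos: [0.4836, -0.0101, 0.0909]
ee_rot: [[-1.0, 0.026, 0.003], [0.026, 1.0, -0.0], [-0.003, -0.0, -1.0]]
wrist_force: [0.7, -0.2, 5.6]
grip_width: 0.292
grasp_force: 40.1
```

```bash
cat > m.py <<'E'
from h import *
np.set_printoptions(precision=4,suppress=True,linewidth=150)
a=bot.capture("scene");b=bot.capture("top");s=bot.sense();print(s["clock"],s["ee_pos"],s["wrist_force"],s["grasp_force"])
def m(c,k,z=.094):
    n="top" if c is b else "scene"
    # prediction by TCP shift from first fix
    D=s["ee_pos"][:2]-np.array([.4841,-.0184]);P={"red":(.6024,.025),"blue":(.6185,-.0673)}[k]
    u=proj(c,[P[0]+D[0],P[1]+D[1],z]).round().astype(int);p=cent(c,k,(u[0]-5,u[1]-5,u[0]+6,u[1]+6));print(n,k,p,onz(c,p,z)[:2])
for c in(a,b):
    for k in("red","blue"):m(c,k)
print(cv2.cvtColor(a["pixels"],7)[193:206,336:349])
A=cv2.resize(a["pixels"][180:220,320:360],None,fx=12,fy=12,interpolation=cv2.INTER_CUBIC)
import sys;cv2.imwrite("pics/"+sys.argv[1],A[:,:,::-1])
E
python3 m.py d2.png
```

```text
5.875 [ 0.4836 -0.0101  0.091 ] [ 0.5525 -0.1058  6.4638] 40.14171481132507
scene red [341.561  199.4419] [0.6017 0.0319]
scene blue [327.6812 218.395 ] [ 0.6174 -0.0597]
top red [296.341  184.0046] [0.605  0.0448]
top blue [328.0526 179.8937] [ 0.6171 -0.0585]
[[187 187 194 161 100  90  91  91  89  94 172 231 230]
 [190 189 178 182 113  83  83  85  78 177 241 238 238]
 [202 189 124 114  97  67  70  70  60 241 239 238 239]
 [195 141 113 157 175  95  64  55  96 238 240 241 241]
 [143 131 155 233 231 167 102 104 164 241 242 240 241]
 [140 189 234 246 152 171 148 169 171 243 241 234 235]
 [186 249 244 246 153  89  76 105 180 244 236 235 233]
 [233 236 235 237 160 117  88 128 192 246 240 236 232]
 [191 189 186 206 205 195 183 207 230 245 243 243 236]
 [190 188 207 241 245 246 248 248 246 243 242 243 242]
 [208 210 241 243 242 244 245 245 243 242 242 242 241]
 [240 243 243 242 243 245 244 242 242 242 242 242 243]
 [242 242 243 244 246 244 242 242 242 242 242 243 248]]
```

View pics/d2.png

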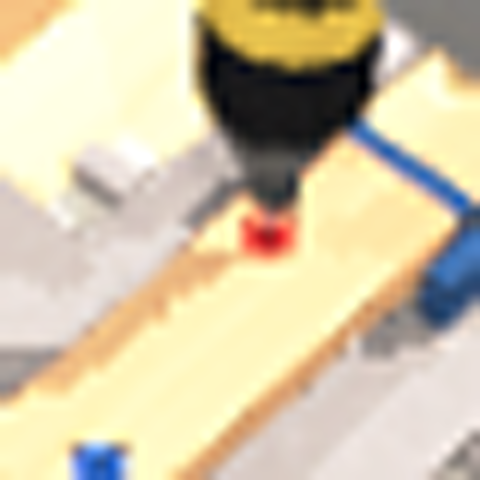

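Red now sits directly under the bit tip: centre at about (341.8,199.1), against an expected (342,199.0). I'm pausing here.

Call:
play_rows(
  plan="0 0.002 0 0 0 0 0;0 0.002 0 0 0 0 0;0 0.002 0 0 0 0 0;0 0.002 0 0 0 0 0;0 0.002 0 0 0 0 0",
)

```text
clock: 6.5
ee_pos: [0.4836, -0.0098, 0.091]
ee_rot: [[-1.0, 0.027, 0.003], [0.027, 1.0, -0.0], [-0.003, -0.0, -1.0]]
wrist_force: [0.4, -0.8, 4.3]
grip_width: 0.294
grasp_force: 40.1
```

Call:
play_rows(
  plan="0 0 0 0 0 0 0;0 0 0 0 0 0 0;0 0 0 0 0 0 0;0 0 0 0 0 0 0;0 0 0 0 0 0 0",
)

```text
clock: 7.12
ee_pos: [0.4836, -0.0098, 0.0909]
ee_rot: [[-1.0, 0.027, 0.003], [0.027, 1.0, -0.0], [-0.003, -0.0, -1.0]]
wrist_force: [0.9, -0.7, 5.5]
grip_width: 0.292
grasp_force: 40.1
```

Call:
play_rows(
  plan="0.01 0.05 0 0 0 0 0;0.03 0.14 0 0 0 0 0;0.05 0.25 0 0 0 0 0;0.07 0.33 0 0 0 0 0;0.072 0.366 0 0 0 0 0",
)

```text
clock: 7.75
ee_pos: [0.4676, 0.0834, 0.091]
ee_rot: [[-1.0, 0.025, 0.002], [0.025, 1.0, 0.0], [-0.002, 0.0, -1.0]]
wrist_force: [1.4, -0.9, 6.2]
grip_width: 0.294
grasp_force: 40.5
```

Call:
play_rows(
  plan="0 0 0 0 0 0 0;0 0 0 0 0 0 0",
)

```text
clock: 8.0
ee_pos: [0.4675, 0.0832, 0.0909]
ee_rot: [[-1.0, 0.026, 0.002], [0.026, 1.0, 0.001], [-0.001, 0.001, -1.0]]
wrist_force: [-0.6, 1.2, 7.7]
grip_width: 0.292
grasp_force: 40.7
```

```bash
python3 m.py d3.png
```

```text
8.1 [0.4675 0.0831 0.0909] [-0.6378  1.5844  7.0725] 40.66651940345764
scene red [nan nan] [nan nan]
scene blue [341.7075 198.989 ] [0.6008 0.0338]
top red [271.0413 190.6857] [0.5842 0.127 ]
top blue [nan nan] [nan nan]
[[237 240 241 213 132  88  88  91  88  95 187 248 245]
 [243 243 240 243 195  97  83  85  75 189 248 246 245]
 [242 241 244 242 183  82  69  70  59 248 247 245 245]
 [242 242 243 242 208 102  65  56  72 248 247 245 245]
 [243 243 243 241 235 155  97  78 148 248 247 243 244]
 [243 242 240 228 146 127 143 130 224 248 245 238 238]
 [243 241 243 249 169 113 109 120 222 248 238 240 231]
 [236 237 243 245 184 144 126 139 225 246 243 242 172]
 [196 202 203 221 233 224 220 234 204 246 246 180 186]
 [202 202 221 247 248 247 248 248 246 247 177 170 217]
 [221 223 247 247 246 246 247 245 233 184 186 177 204]
 [246 248 247 246 246 246 244 227 184 179 211 208 208]
 [247 247 246 246 246 243 218 182 173 194 207 206 206]]h.py:18: RuntimeWarning: invalid value encountered in divide
  w=np.minimum(w,60); Y,X=np.mgrid[y0:y1,x0:x1];return np.array([(w*X).sum(),(w*Y).sum()])/w.sum()
```

View pics/d3.png

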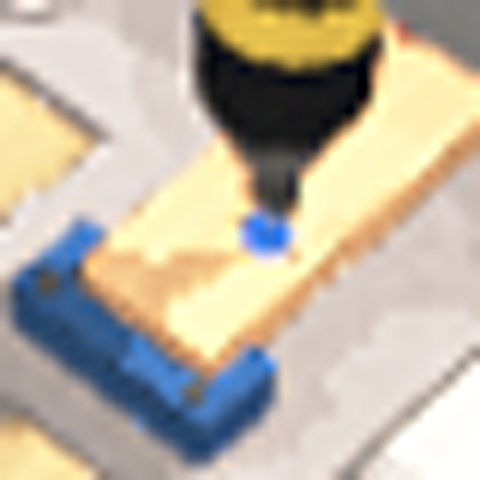

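Blue is at (341.7,199.0), under the tip. I'll pause with a 1 mm nudge.

Call:
play_rows(
  plan="-0.002 0.002 0 0 0 0 0;-0.002 0.002 0 0 0 0 0;-0.002 0.002 0 0 0 0 0;-0.002 0.002 0 0 0 0 0;-0.002 0.002 0 0 0 0 0",
)

```text
clock: 8.72
ee_pos: [0.468, 0.0832, 0.091]
ee_rot: [[-1.0, 0.026, 0.001], [0.026, 1.0, 0.0], [-0.001, 0.0, -1.0]]
wrist_force: [-0.6, -0.2, 8.4]
grip_width: 0.29
grasp_force: 40.7
```

Call:
play_rows(
  plan="0 0 0 0 0 0 0;0 0 0 0 0 0 0;0 0 0 0 0 0 0;0 0 0 0 0 0 0;0 0 0 0 0 0 0",
)

```text
clock: 9.35
ee_pos: [0.468, 0.0832, 0.091]
ee_rot: [[-1.0, 0.026, 0.001], [0.026, 1.0, 0.0], [-0.001, 0.0, -1.0]]
wrist_force: [-0.9, -0.2, 7.0]
grip_width: 0.29
grasp_force: 40.7
```

Call:
play_rows(
  plan="0 -0.05 0 0 0 0 0;0 -0.14 0 0 0 0 0;0 -0.26 0 0 0 0 0;0 -0.38 0 0 0 0 0;0 -0.5 0 0 0 0 0",
)

```text
clock: 9.98
ee_pos: [0.4649, -0.0422, 0.0909]
ee_rot: [[-1.0, 0.026, 0.002], [0.026, 1.0, 0.002], [-0.002, 0.002, -1.0]]
wrist_force: [1.0, 2.3, 7.2]
grip_width: 0.288
grasp_force: 40.7
```

Call:
play_rows(
  plan="0 -0.12 0 0 0 0 0;0 -0.24 0 0 0 0 0;0 -0.35 0 0 0 0 0;0 -0.44 0 0 0 0 0;0 -0.5 0 0 0 0 0",
)

```text
clock: 10.6
ee_pos: [0.4616, -0.1677, 0.0909]
ee_rot: [[-1.0, 0.027, 0.002], [0.027, 1.0, 0.001], [-0.002, 0.001, -1.0]]
wrist_force: [-0.0, 1.8, 7.6]
grip_width: 0.295
grasp_force: 40.8
```

Call:
play_rows(
  plan="0 -0.05 0 0 0 0 0;0 -0.08 0 0 0 0 0;0 -0.095 0 0 0 0 0;0 -0.102 0 0 0 0 0;0 -0.102 0 0 0 0 0",
)

```text
clock: 11.22
ee_pos: [0.461, -0.1923, 0.0909]
ee_rot: [[-1.0, 0.027, 0.001], [0.027, 1.0, 0.001], [-0.001, 0.001, -1.0]]
wrist_force: [-0.7, 1.4, 8.3]
grip_width: 0.294
grasp_force: 40.8
```

Call:
play_rows(
  plan="0 -0.006 0 0 0 0 0;0 -0.01 0 0 0 0 0;0 -0.01 0 0 0 0 0",
)

```text
clock: 11.6
ee_pos: [0.461, -0.1925, 0.0909]
ee_rot: [[-1.0, 0.026, 0.001], [0.026, 1.0, 0.006], [-0.001, 0.006, -1.0]]
wrist_force: [-1.5, 10.6, 11.6]
grip_width: 0.292
grasp_force: 41.4
```

The saddle is against its stop (10 N reaction). I'm easing off, releasing and rising.

Call:
play_rows(
  plan="0 0.006 0 0 0 0 0;0 0.01 0 0 0 0 1;0 0.01 0 0 0 0 1;0 0.01 0 0 0 0 1;0 0.01 0 0 0 0 1",
)

```text
clock: 12.22
ee_pos: [0.4599, -0.1929, 0.0894]
ee_rot: [[-1.0, 0.027, -0.001], [0.027, 1.0, 0.0], [0.001, 0.0, -1.0]]
wrist_force: [-0.5, 0.2, 1.0]
grip_width: 1.004
grasp_force: 0.0
```

Call:
play_rows(
  plan="0 0 0 0 0 0 1;0 0 -0.06 0 0 0 1;0 0 -0.18 0 0 0 1;0 0 -0.32 0 0 0 1;0 0 -0.36 0 0 0 1",
)

```text
clock: 12.85
ee_pos: [0.4617, -0.1939, 0.1837]
ee_rot: [[-1.0, 0.027, 0.005], [0.027, 1.0, -0.003], [-0.005, -0.003, -1.0]]
wrist_force: [-0.1, 0.5, -0.5]
grip_width: 1.0
grasp_force: 0.0
```

Call:
play_rows(
  plan="0 0 0 0 0 0.1 1;0 0 0 0 0 0.2 1;0 0 0 0 0 0.3 1;0 0 0 0 0 0.4 1;0 0 0 0 0 0.5 1",
)

```text
clock: 13.48
ee_pos: [0.4598, -0.1927, 0.1791]
ee_rot: [[-0.684, 0.729, -0.001], [0.729, 0.684, 0.001], [0.001, -0.0, -1.0]]
wrist_force: [0.3, -0.6, 0.6]
grip_width: 0.999
grasp_force: 0.0
```

Run:
```python
from h import *
np.set_printoptions(precision=4,suppress=True)
a=bot.capture("scene");s=bot.sense();print(s["ee_pos"],s["ee_rot"][:,1],s["joint_positions"],s["grip_width"])
X={}
for k,P in(("red",(.579,-.1495)),("blue",(.5945,-.2418))):
    u=proj(a,[*P,.094]).round().astype(int);p=cent(a,k,(u[0]-6,u[1]-6,u[0]+7,u[1]+7));X[k]=onz(a,p,.094);print(k,p,X[k][:2])
d=X["red"]-X["blue"];print("centre",(X["red"]+X["blue"])[:2]/2,"len",np.hypot(*d[:2]),"yaw",np.degrees(np.arctan2(d[1],d[0]))-101.07)
cv2.imwrite("pics/e.png",cv2.resize(a["pixels"][150:300,210:360],None,fx=4,fy=4)[:,:,::-1])
```

```text
[ 0.4598 -0.1927  0.1791] [ 0.7315  0.6819 -0.0003] [-31.3    -11.9211 112.6566   0.0006  79.3369 -74.2902] 0.9996356961669504
red [300.8415 228.9704] [ 0.5797 -0.1489]
blue [284.0197 250.5643] [ 0.5951 -0.2413]
centre [ 0.5874 -0.1951] len 0.09362783367340076 yaw -1.6020391129606963
```

Rail centre is about (0.587, -0.1955), yaw -1.6°, still in the nest. I'm moving over it and finishing the turn.

Call:
play_rows(
  plan="-0.06 0.06 0 0 0 0.1 1;-0.15 0.15 0 0 0 0.2 1;-0.25 0.25 0 0 0 0.3 1;-0.33 0.34 0 0 0 0.4 1;-0.355 0.364 0 0 0 0.495 1",
)

```text
clock: 14.15
ee_pos: [0.5884, -0.1945, 0.1789]
ee_rot: [[0.021, 1.0, -0.001], [1.0, -0.021, 0.001], [0.001, -0.001, -1.0]]
wrist_force: [0.3, -0.7, -0.1]
grip_width: 1.0
grasp_force: 0.0
```

Call:
play_rows(
  plan="0 0 0 0 0 0 1;0 0 0 0 0 0 1",
)

```text
clock: 14.4
ee_pos: [0.5867, -0.1946, 0.1793]
ee_rot: [[0.016, 1.0, -0.001], [1.0, -0.016, 0.0], [0.0, -0.001, -1.0]]
wrist_force: [-0.4, 0.3, -0.5]
grip_width: 1.003
grasp_force: 0.0
```

Call:
play_rows(
  plan="-0.003 0 0.1 0 0 0.008 1;-0.003 0 0.22 0 0 0.008 1;-0.003 0 0.32 0 0 0.008 1;-0.003 0 0.38 0 0 0.008 1;-0.003 0 0.385 0 0 0.008 1",
)

```text
clock: 15.02
ee_pos: [0.5863, -0.1952, 0.0824]
ee_rot: [[0.031, 1.0, -0.002], [1.0, -0.031, 0.001], [0.001, -0.002, -1.0]]
wrist_force: [-0.6, -0.6, -0.3]
grip_width: 0.997
grasp_force: 0.0
```

Call:
play_rows(
  plan="0 0 0 0 0 0 1;0 0 0 0 0 0 0.75;0 0 0 0 0 0 0.7;0 0 0 0 0 0 0.65;0 0 0 0 0 0 0.6",
  force=30,
)

```text
clock: 15.65
ee_pos: [0.5873, -0.1955, 0.0837]
ee_rot: [[0.031, 1.0, 0.0], [1.0, -0.031, -0.0], [-0.0, 0.0, -1.0]]
wrist_force: [0.4, 0.1, -0.5]
grip_width: 0.597
grasp_force: 0.0
```

Call:
play_rows(
  plan="0 0 0 0 0 0 0.5;0 0 0 0 0 0 0.4;0 0 0 0 0 0 0.3;0 0 0 0 0 0 0.3;0 0 0 0 0 0 0.3",
  force=30,
)

```text
clock: 16.27
ee_pos: [0.5874, -0.1956, 0.0838]
ee_rot: [[0.031, 1.0, 0.0], [1.0, -0.031, -0.0], [-0.0, 0.0, -1.0]]
wrist_force: [-0.6, 0.5, 2.7]
grip_width: 0.574
grasp_force: 32.7
```

Call:
play_rows(
  plan="0 0 -0.01 0 0 0 0.3;0 0 -0.03 0 0 0 0.3;0 0 -0.06 0 0 0 0.3;0 0 -0.1 0 0 0 0.3;0 0 -0.15 0 0 0 0.3",
  force=45,
)

```text
clock: 16.9
ee_pos: [0.5873, -0.1955, 0.1219]
ee_rot: [[0.031, 1.0, 0.0], [1.0, -0.031, -0.0], [-0.0, 0.0, -1.0]]
wrist_force: [-0.6, 0.6, -0.8]
grip_width: 0.572
grasp_force: 47.1
```

Call:
play_rows(
  plan="0 0 -0.06 0 0 0 0.3;0 0 -0.12 0 0 0 0.3;0 0 -0.18 0 0 0 0.3;0 0 -0.23 0 0 0 0.3;0 0 -0.25 0 0 0 0.3",
)

```text
clock: 17.52
ee_pos: [0.5877, -0.1957, 0.185]
ee_rot: [[0.031, 1.0, 0.002], [1.0, -0.031, -0.001], [-0.001, 0.002, -1.0]]
wrist_force: [-0.4, 0.3, -2.1]
grip_width: 0.573
grasp_force: 47.1
```

Call:
play_rows(
  plan="0 0 0 0 0 0 0.3;0 0 0 0 0 0 0.3;0 0 0 0 0 0 0.3;0 0 0 0 0 0 0.3;0 0 0 0 0 0 0.3",
)

```text
clock: 18.15
ee_pos: [0.5872, -0.1955, 0.1834]
ee_rot: [[0.031, 1.0, -0.0], [1.0, -0.031, 0.0], [0.0, -0.0, -1.0]]
wrist_force: [-1.2, 0.1, -0.7]
grip_width: 0.572
grasp_force: 47.1
```

Run:
```python
from h import *
a=bot.capture("scene");s=bot.sense();print(s["ee_pos"],s["ee_rot"].round(3),s["grip_width"],s["grasp_force"],abs(s["qvel"]).max())
cv2.imwrite("pics/f.png",cv2.resize(a["pixels"][150:300,220:360],None,fx=4,fy=4,interpolation=cv2.INTER_CUBIC)[:,:,::-1])
```

```text
[ 0.58724664 -0.19549028  0.18346926] [[ 0.031  1.    -0.   ]
 [ 1.    -0.031  0.   ]
 [ 0.    -0.    -1.   ]] 0.5738895034428222 47.12514102458954 0.1476204022973055
```

View pics/f.png

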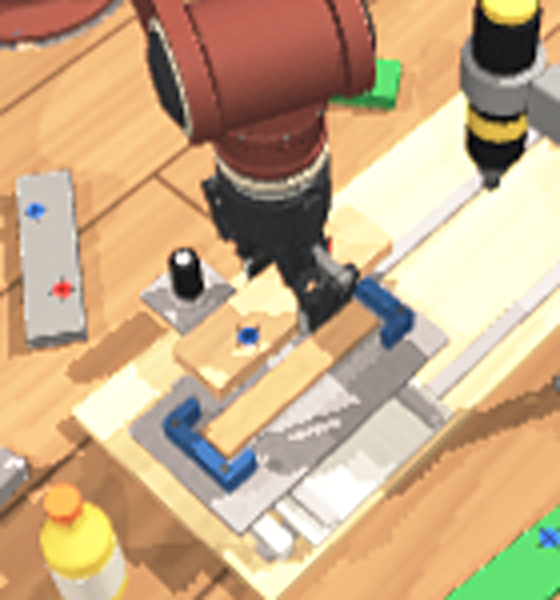

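The picture shows the rail held level, with its blue mark at about (282,234). It is well above the empty nest and backing strip, and the saddle is out at its right stop. I'm handing in.

```bash
python3 -c "
from cell import bot
print(bot.close_job())"
```

```text
the job is handed in; nothing more can be done
None
```

I pointed the bit at the red mark and then the blue mark (each within about 1–2 mm by camera) and paused at both. I then drew the saddle against its right stop, and handed in with the rail held level about 10 cm above its nest; the hand-in gave no verdict.

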